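# Knock a stuck cup out of its plaster mould

### The job

Push the plaster mould along the stand's rails until you feel it fully home against the steel stop, pressing only gently. Then raise the knockout rod by its wooden bar, slowly, so that it comes up through the mould's bottom hole and frees the stuck cup without cracking it, and leave the rod up. Stand the freed cup upright and gently in the middle of the raised round drying disc, leaving the two finished cups alone.

Things in the scene. Friction and masses are not known exactly. Their poses are not given: they have to be found in the camera images.
- stand: Fixed metal stand. Origin: middle, at table level; z up. Plate 170 (x) by 250 mm (y), top 90 mm up, mid-slot along y. Rails along y guide the mould's foot with 1 mm play, lips over it, out to x = +-80 mm, 112 mm up. The stop (a steel block across the rails, 34 mm high) and the rod are one head, clamped up to 15 mm either way along y: the mould, pushed to +y, meets it with its axis at y = -15 to +15 mm.
- mould: Loose plaster mould, 0.6 kg: round body 112 mm in diameter, 62 mm high, foot 130 (across) by 112 (along the rails) by 14 mm. Origin: centre of underside, on its 17 mm bottom hole; axes as the stand's. Floor 12 mm, cavity 52 mm wide. Starts 30 to 85 mm short of the stop. Slides with 4 to 9 N; push its round side mid-width, 30 mm up. Chips over 30 N, or if the rod meets its underside with over 12 N.
- knockout (a joint): Height of the rod, m: 0 down, 0.060 upper stop; stays where left. 14 mm rod, on the mould's axis when the mould is against the stop. Tip 8 mm below the plate's top at 0, meets the cup at 0.020. Lifting takes 7 N empty, some 6 to 12 N more with the cup stuck: sprung cheeks pinch it until it has risen 18 mm (0.038). Lift slowly (under 0.1 m/s) to 0.050 to 0.056; the cup is then some 32 mm proud.
- cup_mid (a point): Centre (half-way up) of the stuck cup: unglazed, red-brown, straight, 50 mm in diameter, 50 mm high, walls 4 mm, bottom 18 mm thick, 0.13 kg; z up. It stands in the mould's cavity, rim flush with the mould's top. It cracks if the rod presses it with over 18 N or it is put down with over 40 N.
- disc_top (a point): Centre of the top of the raised plaster drying disc, 90 mm in diameter, 30 mm above the table, in the middle of a fixed plywood ware board 320 mm (its x) by 130 mm (its y), 18 mm thick. x along the board, z up.
- cup_b_mid (a point): Centre of a finished cup of the same size, standing on the ware board about 105 mm from the disc's centre on the board's +x side. To be left alone.
- cup_c_mid (a point): Centre of a finished cup of the same size, standing on the ware board about 105 mm from the disc's centre on the board's -x side. To be left alone.
- bar_line (a point): Wooden lifting bar of the rod: 16 mm in diameter, 80 mm long, level, along the stand's y, moving straight up with the rod; a steel upright carries it from below at its middle. This fixed point: on the bar's centre line with the rod fully down, 146 mm above the table, 140 mm from the stand's middle to its -x. The bar's own middle is up to 15 mm either way along y (it is clamped with the stop).
Things that resemble listed ones, but are neither listed nor needed, are in the scene too. Leave any blue or orange look-alike of the mould alone.

How it is judged:
By the outcome, as a careful person would: the job done as asked, in the order asked, and still so for the second after the job is handed in, with the robot touching nothing.
It also fails if it takes over 70 s, if anything falls off the work surface, if the arm or the gripper's body presses on something with over 40 N, if the wrist force passes 120 N, or if a joint passes its speed limit or range.

### The arm

A 6-joint arm with a two-finger parallel gripper is mounted at the origin on the work surface. World frame = base frame: x ahead of the robot, y to its left, z up, the work surface at z = 0. Lengths are in m, angles in degrees, forces in N, time in s.
With the tool pointing down it reaches from about 0.4 to 0.825 m from the base axis. Payload 7 kg.
Tool frame: the origin (TCP) lies on the centre line of the jaws, within the pads' length; the fingertips stand 11 mm ahead of it and the grasp point (between the pads) lies 8 mm behind it; z points along the fingers, y is the line along which they close (so a half turn about z gives the same grasp; the last joint's range is limited). The gripper opens to 88 mm and grips with 3 to 60 N. Pads are 19 mm wide; open, the fingers measure 130 mm over their backs; the gripper's body (78 mm by 193 mm) begins 47 mm behind the grasp point.
Start: joints at [-48.524, 20.546, 0.682, 0, -70.136, -16.507], TCP at [0.285, -0.612, 0.238] pointing down, gripper open.
Joint ranges: [-176.03, 176.03], [-82.01, 121.73], [-58.28, 71.71], [-173.87, 95.51], [-174.79, -0.11], [-173.66, 173.66]. Speed limits (degrees/s): [136.94, 136.94, 172.46, 180, 180, 180].

### API

Orientations are given as [roll, pitch, yaw] about the fixed x, y, z axes, in that order (R = Rz(yaw) Ry(pitch) Rx(roll)).
In Python, from plant import r, capture, camera_model, job gives the robot as it stands.
- The arm moves only by the tool drive_tool, never from a script. Its argument "increments" is a list that holds one entry, the list of rows, each a list of 5 numbers: the gripper's target within -1 to 1 (fully open at 1, half-way at 0, shut at -1), then the shift along the tool's x, y, z scaled (see below), then the turn about the tool's z scaled (see below). In form: [[[gripper, tx, ty, tz, roll], ...]]. A call has 1 to 5 rows; each row is the pose to reach, as a shift and turn from the pose commanded when the call began, along the tool's axes at that moment, turning the shorter way round; what a row does not reach only later rows make up. The controller multiplies each number of a shift by 120 mm and each number of a turn by 360 degrees. A row lasts 1/8 s, in which the tool goes at most 62.5 mm and 10.7 degrees, less where a joint would pass 70% of its speed; a pose out of reach is approached as far as the arm can. A call with a number of a shift or a turn outside -1 to 1 is refused whole. A call with a gripper value outside its range is refused whole. The fingers move at their own pace and stop on an object; "squeeze" is the grip in N (left out, the last holds). Time passes only in rows, so rows that repeat a pose let the fingers close. It gives the time, the measured TCP pose, the force, the opening and the grip force at its end, in the units of the state.
- r.get_state(): the state, without advancing time (a new reading comes with each control period).
- capture(name): name is "side" or "top" or "wrist"; returns the picture (400x640x3 uint8, red, green, blue); there is no depth.
- camera_model(name): a dict with "camera_matrix" (3x3 intrinsics, pixels), "rvec" (rotation vector, rad) and "tvec" (3), from world to camera coordinates, as OpenCV has them. Camera axes: x right, y down, z forward; pixel columns grow to the right and rows downward; lengths in m; the calibration is good to about 2 mm. A picture is of the moment at which its call begins: read the wrist's pose just before it. camera_model takes no time and is no camera call; for the wrist camera it gives the pose at the moment of the call.
- job.close_job(): hands the job in; it is judged then, once.
The state is a dict: "time_s": time; "joints": joint angles; "qd": joint speeds; "joint_torque": joint torques, N m; "tcp_pos": TCP position; "eef_rot": TCP orientation; "contact_force": force on the tool from outside, world axes, zero at the start; "moment": the same for the moment, N m; "gripper_width": finger opening in m; "gripper_force": force on a finger pad.
Only numpy, scipy, OpenCV 4.12 (cv2) and the standard library are available. Lean on these libraries where they do the work, as an engineer would, in place of code of your own. Each camera call takes 0.05 s, during which the arm holds its last target. There are 200 camera calls.

## Working session

There is one attempt and no reset: what is moved stays moved. The work goes in short steps, Python scripts to look and compute and a tool call to move; the robot and the scene stay as the last step left them, time stands still between calls to the robot, and variables do not carry over. Pictures are saved under pics/ and viewed, at most 10 in all, crops included, and the job is handed in when it is done.

Besides the shell and the picture viewer there is one more tool, called after ">>>" in YAML: its name, and indented under it one key for each argument. drive_tool: Moves the arm, as the interface text tells. Its arguments: {"type":"object","properties":{"increments":{"type":"array"},"squeeze":{"type":"number"}},"required":["increments"]}

```bash
mkdir -p pics; ls
python3 - <<'E'
from plant import r, capture, camera_model
import cv2,numpy as np
for n in ("side","top"):
    im=capture(n); cv2.imwrite(f"pics/{n}0.png",im[:,:,::-1])
    m=camera_model(n); R=cv2.Rodrigues(np.array(m["rvec"]))[0]
    print(n,np.array(m["camera_matrix"]).tolist(),(-R.T@np.array(m["tvec"]).ravel()).round(3),R.round(2).tolist())
print(r.get_state())
E
```

```text
pics
side [[488.224142453077, 0.0, 324.25078507068287], [0.0, 488.224142453077, 192.9043198933411], [0.0, 0.0, 1.0]] [0.042 0.862 1.129] [[-0.88, -0.47, -0.01], [-0.34, 0.65, -0.68], [0.33, -0.6, -0.73]]
top [[436.9598731992547, 0.0, 330.0684676998124], [0.0, 436.9598731992547, 197.83060073756644], [0.0, 0.0, 1.0]] [0.335 0.03  1.158] [[0.03, -1.0, -0.01], [-0.99, -0.02, -0.13], [0.13, 0.02, -0.99]]
{'time_s': 0.1, 'joints': array([-4.85211827e+01,  2.05863996e+01,  6.38639064e-01, -1.85636638e-02,
       -7.01346865e+01, -1.65074222e+01]), 'qd': array([ 0.05122043, -0.08624518,  0.1586574 ,  0.06700487, -0.01453025,
        0.06954735]), 'joint_torque': array([ 9.49620653e-05, -5.84162056e+01,  2.93753940e+01,  7.01555192e+00,
        1.01963634e-02, -2.87297269e-05]), 'tcp_pos': array([ 0.28477129, -0.61152441,  0.23672135]), 'eef_rot': array([ 1.79915992e+02, -6.69606134e-03, -1.55034921e+02]), 'contact_force': array([-0.67469528, -0.32914095,  0.4615382 ]), 'moment': array([ 0.00890722, -0.01990399, -0.01704229]), 'gripper_force': 0.0, 'gripper_width': 0.0876137088713718}
```

View pics/top0.png

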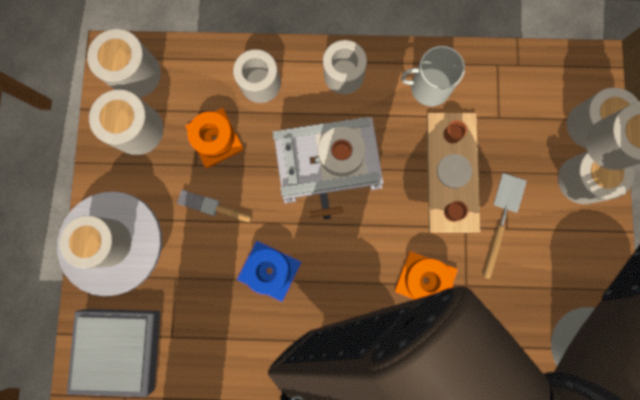

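View pics/side0.png

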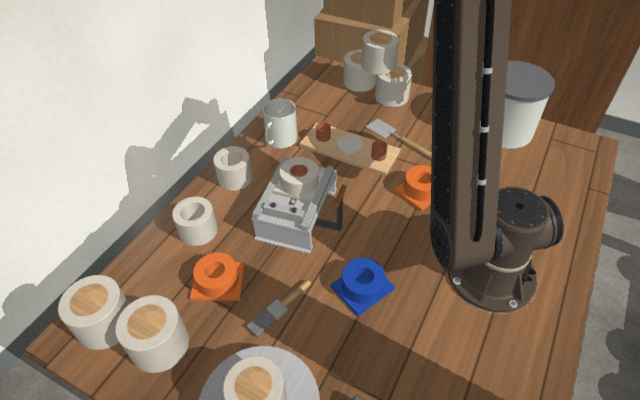

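Top view: stand at (327,158) with the stop at about (290,160), mould and cup at (342,150), bar at (325,212), and board with disc at (455,170) between cups at (455,131) and (455,211). World x is image-up and y is image-left, so the stop is on +y. Next I'll measure.

```bash
cat > h.py <<'E'
import cv2,numpy as np
from plant import r,capture,camera_model
def ray(m,uv,z):
    K=np.array(m["camera_matrix"]);R=cv2.Rodrigues(np.array(m["rvec"]))[0];t=np.array(m["tvec"]).ravel()
    c=-R.T@t;d=R.T@np.linalg.inv(K)@np.array([uv[0],uv[1],1.]);return c+d*(z-c[2])/d[2]
def red(im):
    h=cv2.cvtColor(im,cv2.COLOR_RGB2HSV)
    m=(((h[:,:,0]<8)|(h[:,:,0]>172))&(h[:,:,1]>110)&(h[:,:,2]>35)).astype(np.uint8)
    n,l,s,c=cv2.connectedComponentsWithStats(m)
    return [(s[i].tolist(),c[i].round(1)) for i in range(1,n) if s[i][4]>60]
E
python3 - <<'E'
from h import *
im=cv2.imread("pics/top0.png")[:,:,::-1];m=camera_model("top")
for s,c in red(im): print(s,c,ray(m,c,.152).round(3),ray(m,c,.068).round(3))
for n,uv,z in [("plate",(274,130),.1),("plate",(377,118),.1),("plate",(382,185),.1),("plate",(282,200),.1),("barL",(308,213),.146),("barR",(343,210),.146),("disc",(455,170),.03),("cup",(342,150),.152)]:
    print(n,ray(m,uv,z).round(3))
c=cv2.resize(im[110:225,262:392],None,fx=6,fy=5.2,interpolation=cv2.INTER_CUBIC)
c=cv2.resize(im[110:225,262:392],None,fx=5,fy=5,interpolation=cv2.INTER_CUBIC)
cv2.imwrite("pics/crop0.png",c[:,:,::-1])
E
```

```text
plate [0.639 0.191 0.1  ]
plate [ 0.676 -0.066  0.1  ]
plate [ 0.507 -0.08   0.1  ]
plate [0.464 0.164 0.1  ]
barL [0.429 0.096 0.146]
barR [0.438 0.015 0.146]
disc [ 0.562 -0.277  0.03 ]
cup [0.58  0.02  0.152]
```

View pics/crop0.png

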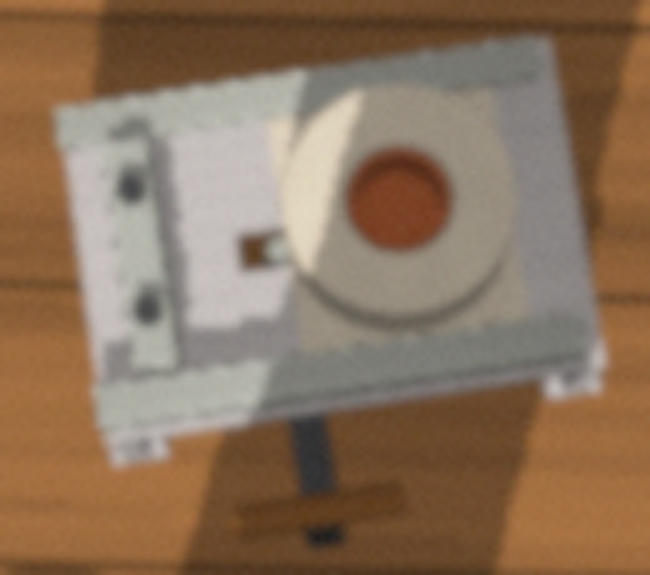

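Crop (×5, offset 262,110): mould top circle centre is about (399,203), stop face runs (152,135)–(179,368), bar ends (238,522) and (405,492), upper rail's outer edge (55,110)–(550,38), lower rail's (98,425)–(598,345).

Run:
```python
from h import *
im=cv2.imread("pics/top0.png")[:,:,::-1];m=camera_model("top")
P=lambda u,v,z:ray(m,(262+u/5-.4,110+v/5-.4),z)
a,b=P(55,108,.112),P(550,38,.112);c,d=P(98,425,.112),P(598,345,.112)
for p,q in((a,b),(c,d),(P(238,522,.146),P(405,492,.146)),(P(152,135,.124),P(179,368,.124))):
    v=p-q;print(p.round(4),q.round(4),"len",np.linalg.norm(v).round(4),"dir",np.degrees(np.arctan2(v[1],v[0])).round(1))
print("centre",((a+b+c+d)/4).round(4),"mould",P(399,203,.152).round(4),"cup",P(399,199,.152).round(4),"barmid",P(321,507,.15).round(4))
h=cv2.cvtColor(np.ascontiguousarray(im),cv2.COLOR_RGB2HSV)
for u,v in((455,131),(455,211),(455,170),(342,150),(437,175)): print(u,v,h[v,u])
for n,uv,z in (("cupb",(455.5,131.5),.068),("cupc",(456,211),.068)):print(n,ray(m,uv,z).round(4))
# board corners
for uv in((430,111),(478,113),(480,233),(430,232)):print(ray(m,uv,.018).round(4))
# disc: low-saturation blob
k=np.zeros(h.shape[:2],np.uint8);k[145:197,430:480]=(h[145:197,430:480,1]<70)
n,l,s,ce=cv2.connectedComponentsWithStats(k);i=1+s[1:,4].argmax();print("disc",s[i],ce[i],ray(m,ce[i],.03).round(4))
```

```text
[0.6329 0.192  0.112 ] [ 0.6738 -0.0513  0.112 ] len 0.2468 dir 99.5
[0.4757 0.1645 0.112 ] [ 0.5206 -0.0766  0.112 ] len 0.2452 dir 100.5
[0.4272 0.0931 0.146 ] [0.4431 0.0158 0.146 ] len 0.0789 dir 101.6
[0.617  0.1423 0.124 ] [0.5026 0.1252 0.124 ] len 0.1157 dir 8.5
centre [0.5757 0.0571 0.112 ] mould [0.5791 0.0217 0.152 ] cup [0.581  0.0217 0.152 ] barmid [0.4347 0.0546 0.15  ]
455 131 [ 10 184 119]
455 211 [ 10 176 123]
455 170 [ 18  44 152]
342 150 [ 10 177 125]
437 175 [ 15  84 136]
cupb [ 0.6549 -0.2694  0.068 ]
cupc [ 0.4507 -0.2683  0.068 ]
[ 0.7248 -0.2154  0.018 ]
[ 0.722  -0.3439  0.018 ]
[ 0.4001 -0.3433  0.018 ]
[ 0.3995 -0.2141  0.018 ]
disc [437 154  35  34 906] [454.05518764 170.63907285] [ 0.5606 -0.2749  0.03  ]
```

```bash
cat >> h.py <<'E'
def go(x,y,z,yaw):
    s=r.get_state();p=np.radians(s["eef_rot"][2]);d=np.array([x,y,z])-s["tcp_pos"]
    t=np.array([np.cos(p)*d[0]+np.sin(p)*d[1],np.sin(p)*d[0]-np.cos(p)*d[1],-d[2]])
    w=(yaw-s["eef_rot"][2]+180)%360-180
    print("tcp",s["tcp_pos"].round(4),"rot",s["eef_rot"].round(2),"units",(t/.12).round(3),"roll",round(-w/360,4),"t",round(s["time_s"],2))
E
python3 -c "
from h import *
go(.595,-.0625,.238,-80)"
```

```text
tcp [ 0.2848 -0.6115  0.2367] rot [ 1.7992e+02 -1.0000e-02 -1.5503e+02] units [-4.275  3.057 -0.011] roll -0.2084 t 0.1
```

>>> drive_tool:
  increments:
    - [[-1,-0.4,0.3,0,0],[-1,-0.8,0.6,0,0],[-1,-1,0.75,0,0],[-1,-1,0.75,0,0]]
  squeeze: 20

```text
time_s: 0.6
tcp_pos: [0.3567, -0.4779, 0.2377]
eef_rot: [180.0, 0.0, -154.9]
contact_force: [0.1, -1.3, -0.0]
gripper_width: 0.0531
gripper_force: 0.0
```

>>> drive_tool:
  increments:
    - [[-1,-0.4,0.3,0,0],[-1,-0.8,0.6,0,0],[-1,-1,0.75,0,0],[-1,-1,0.75,0,0]]

```text
time_s: 1.1
tcp_pos: [0.4272, -0.3464, 0.2375]
eef_rot: [180.0, 0.0, -154.9]
contact_force: [-0.8, -0.3, 0.0]
gripper_width: 0.0129
gripper_force: 0.0
```

>>> drive_tool:
  increments:
    - [[-1,-0.4,0.3,0,0],[-1,-0.8,0.6,0,0],[-1,-1,0.75,0,0],[-1,-1,0.75,0,0]]

```text
time_s: 1.6
tcp_pos: [0.498, -0.2147, 0.2373]
eef_rot: [180.0, -0.0, -154.9]
contact_force: [-0.8, -0.5, 0.7]
gripper_width: 0.0006
gripper_force: 0.0
```

```bash
python3 -c "
from h import *
go(.595,-.0625,.238,-80)"
```

```text
tcp [ 0.498  -0.2147  0.2373] rot [ 1.7999e+02 -2.0000e-02 -1.5494e+02] units [-1.269  0.806 -0.006] roll -0.2082 t 1.6
```

>>> drive_tool:
  increments:
    - [[-1,-0.3,0.2,0,-0.028],[-1,-0.6,0.4,0,-0.056],[-1,-0.8,0.6,0,-0.084],[-1,-1,0.8,0,-0.11],[-1,-1,0.8,0,-0.138]]

```text
time_s: 2.22
tcp_pos: [0.5661, -0.0775, 0.2371]
eef_rot: [180.0, -0.0, -105.0]
contact_force: [-0.6, -0.0, 0.8]
gripper_width: 0.0008
gripper_force: 0.0
```

>>> drive_tool:
  increments:
    - [[-1,0,0,0,-0.028],[-1,0,0,0,-0.056],[-1,0,0,0,-0.07],[-1,0,0,0,-0.07]]

```text
time_s: 2.72
tcp_pos: [0.5654, -0.0791, 0.2373]
eef_rot: [180.0, -0.0, -80.3]
contact_force: [-0.4, -0.8, 0.0]
gripper_width: 0.0005
gripper_force: 0.0
```

Run:
```python
from h import *
go(.595,-.0625,.238,-80)
m=camera_model("wrist");im=capture("wrist");cv2.imwrite("pics/w1.png",im[:,:,::-1])
np.savez("w1",**{k:np.array(v) for k,v in m.items()})
```

```text
tcp [ 0.5654 -0.0791  0.2373] rot [ 1.7996e+02 -1.0000e-02 -8.0290e+01] units [-0.094 -0.267 -0.006] roll -0.0008 t 2.73
```

View pics/w1.png

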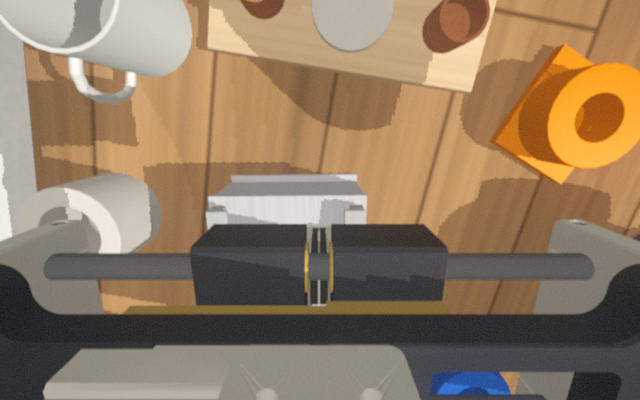

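Wrist view: closed fingers at (318,290), stand's -y end at (290,200), board above it and orange look-alike at right; nothing blocks the approach. Moving over and down behind the mould.

>>> drive_tool:
  increments:
    - [[-1,-0.07,-0.27,0,0],[-1,-0.07,-0.27,0.3,0],[-1,-0.07,-0.27,0.6,0],[-1,-0.07,-0.27,0.8,0]]

```text
time_s: 3.28
tcp_pos: [0.5953, -0.0645, 0.1396]
eef_rot: [179.9, 0.0, -80.3]
contact_force: [-0.8, 0.8, 0.9]
gripper_width: 0.0005
gripper_force: 0.0
```

>>> drive_tool:
  increments:
    - [[-1,0,0,0.06,0],[-1,0,0,0.12,0],[-1,0,0,0.18,0],[-1,0,0,0.18,0]]

```text
time_s: 3.78
tcp_pos: [0.596, -0.0637, 0.12]
eef_rot: [180.0, 0.0, -80.2]
contact_force: [-0.6, -0.1, 0.3]
gripper_width: 0.0004
gripper_force: 0.0
```

Run:
```python
from h import *
go(.595,-.0625,.12,-80)
im=capture("side");cv2.imwrite("pics/s1.png",cv2.resize(im[130:260,230:370],None,fx=4,fy=4,interpolation=cv2.INTER_CUBIC)[:,:,::-1])
```

```text
tcp [ 0.596  -0.0637  0.12  ] rot [180.     0.   -80.17] units [-0.011  0.006 -0.   ] roll -0.0005 t 3.77
```

View pics/s1.png

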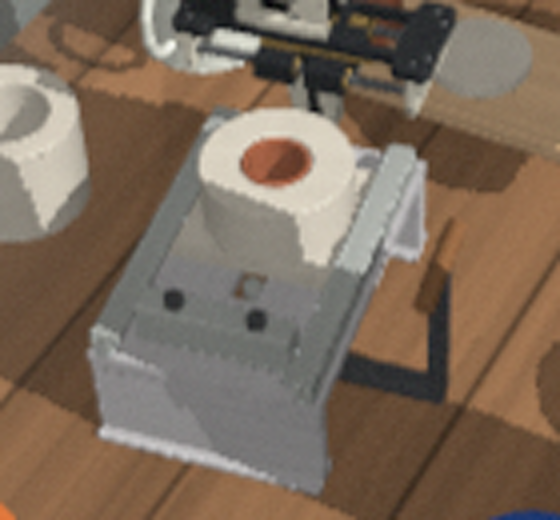

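The side crop shows the fingers (320,95) behind the mould (275,180), with the stop's bolts at (175,300) and (257,320). I'll push slowly.

>>> drive_tool:
  increments:
    - [[-1,-0.025,0,0,0],[-1,-0.05,0,0,0],[-1,-0.075,0,0,0],[-1,-0.1,0,0,0],[-1,-0.125,0,0,0]]

```text
time_s: 4.45
tcp_pos: [0.5934, -0.0486, 0.12]
eef_rot: [-180.0, 0.0, -80.1]
contact_force: [-0.6, 0.1, 0.3]
gripper_width: 0.0004
gripper_force: 0.0
```

>>> drive_tool:
  increments:
    - [[-1,-0.025,0,0,0],[-1,-0.05,0,0,0],[-1,-0.075,0,0,0],[-1,-0.1,0,0,0],[-1,-0.125,0,0,0]]

```text
time_s: 5.08
tcp_pos: [0.5908, -0.0347, 0.1199]
eef_rot: [180.0, -0.1, -80.2]
contact_force: [-0.1, -4.9, -0.8]
gripper_width: 0.0006
gripper_force: 2.6
```

>>> drive_tool:
  increments:
    - [[-1,-0.025,0,0,0],[-1,-0.05,0,0,0],[-1,-0.075,0,0,0],[-1,-0.1,0,0,0],[-1,-0.125,0,0,0]]

```text
time_s: 5.7
tcp_pos: [0.5882, -0.02, 0.12]
eef_rot: [180.0, -0.1, -80.2]
contact_force: [1.3, -5.1, -0.3]
gripper_width: 0.0001
gripper_force: 2.6
```

>>> drive_tool:
  increments:
    - [[-1,-0.025,0,0,0],[-1,-0.05,0,0,0],[-1,-0.075,0,0,0],[-1,-0.1,0,0,0],[-1,-0.125,0,0,0]]

```text
time_s: 6.32
tcp_pos: [0.5856, -0.0052, 0.12]
eef_rot: [180.0, -0.1, -80.2]
contact_force: [0.4, -5.3, -1.2]
gripper_width: 0.0004
gripper_force: 2.6
```

>>> drive_tool:
  increments:
    - [[-1,-0.015,0,0,0],[-1,-0.03,0,0,0],[-1,-0.045,0,0,0],[-1,-0.06,0,0,0],[-1,-0.075,0,0,0]]

```text
time_s: 6.95
tcp_pos: [0.5841, 0.0037, 0.1199]
eef_rot: [180.0, -0.0, -80.2]
contact_force: [0.7, -6.1, -0.9]
gripper_width: 0.0004
gripper_force: 2.7
```

>>> drive_tool:
  increments:
    - [[-1,-0.008,0,0,0],[-1,-0.016,0,0,0],[-1,-0.024,0,0,0]]

```text
time_s: 7.32
tcp_pos: [0.5836, 0.0066, 0.12]
eef_rot: [180.0, -0.0, -80.2]
contact_force: [1.3, -6.0, 0.6]
gripper_width: 0.0003
gripper_force: 2.7
```

Travel so far is about 71 mm. Continuing in ~1 mm steps.

>>> drive_tool:
  increments:
    - [[-1,-0.007,0,0,0],[-1,-0.014,0,0,0],[-1,-0.021,0,0,0]]

```text
time_s: 7.7
tcp_pos: [0.5832, 0.009, 0.12]
eef_rot: [180.0, -0.0, -80.2]
contact_force: [1.0, -5.3, -0.0]
gripper_width: 0.0004
gripper_force: 2.7
```

>>> drive_tool:
  increments:
    - [[-1,-0.007,0,0,0],[-1,-0.014,0,0,0],[-1,-0.021,0,0,0]]

```text
time_s: 8.07
tcp_pos: [0.5828, 0.0115, 0.12]
eef_rot: [180.0, -0.0, -80.2]
contact_force: [1.0, -5.5, 0.5]
gripper_width: 0.0005
gripper_force: 2.7
```

>>> drive_tool:
  increments:
    - [[-1,-0.007,0,0,0],[-1,-0.014,0,0,0]]

```text
time_s: 8.32
tcp_pos: [0.5825, 0.0132, 0.12]
eef_rot: [180.0, -0.0, -80.2]
contact_force: [1.5, -5.3, -0.3]
gripper_width: 0.0004
gripper_force: 2.7
```

>>> drive_tool:
  increments:
    - [[-1,-0.007,0,0,0],[-1,-0.014,0,0,0]]

```text
time_s: 8.57
tcp_pos: [0.5822, 0.0148, 0.1199]
eef_rot: [180.0, -0.0, -80.2]
contact_force: [0.8, -5.8, -0.2]
gripper_width: 0.0004
gripper_force: 2.7
```

>>> drive_tool:
  increments:
    - [[-1,-0.007,0,0,0],[-1,-0.014,0,0,0]]

```text
time_s: 8.82
tcp_pos: [0.5823, 0.016, 0.1202]
eef_rot: [-180.0, -0.1, -80.1]
contact_force: [3.5, -10.0, 0.2]
gripper_width: 0.0
gripper_force: 5.3
```

>>> drive_tool:
  increments:
    - [[-1,-0.007,0,0,0],[-1,-0.014,0,0,0]]

```text
time_s: 9.07
tcp_pos: [0.5826, 0.0164, 0.1206]
eef_rot: [-180.0, -0.2, -80.1]
contact_force: [5.8, -17.1, 0.9]
gripper_width: 0.0001
gripper_force: 9.2
```

The force rose to 17 N with no further motion, so the mould is home. Backing off, going up and over to the bar.

>>> drive_tool:
  increments:
    - [[-1,0.1,0,0,0],[-1,0.2,0,0,0],[-0.1,0.2,0,-0.4,0],[-0.1,0.2,0,-0.8,0],[-0.1,0.2,0,-0.8,0]]

```text
time_s: 9.7
tcp_pos: [0.5882, -0.0047, 0.2204]
eef_rot: [-179.6, 0.0, -80.1]
contact_force: [0.1, -0.3, 0.2]
gripper_width: 0.0246
gripper_force: 0.0
```

Run:
```python
from h import *
im=capture("top");cv2.imwrite("pics/t2.png",cv2.resize(im[110:225,262:392],None,fx=5,fy=5,interpolation=cv2.INTER_CUBIC)[:,:,::-1])
go(.4385,.035,.21,-80)
```

```text
tcp [ 0.5868 -0.0048  0.2179] rot [-1.7977e+02  6.0000e-02 -8.0160e+01] units [-0.538  1.161  0.066] roll -0.0004 t 9.75
```

>>> drive_tool:
  increments:
    - [[-0.1,-0.2,0.45,0,0],[-0.1,-0.4,0.9,0,0],[-0.1,-0.5,1,0,0],[-0.1,-0.5,1,0,0]]

```text
time_s: 10.25
tcp_pos: [0.4567, 0.0341, 0.2159]
eef_rot: [-180.0, 0.0, -80.1]
contact_force: [0.6, 0.3, -0.8]
gripper_width: 0.0391
gripper_force: 0.0
```

Run:
```python
from h import *
go(.4385,.035,.138,-80)
im=capture("wrist");cv2.imwrite("pics/w2.png",im[:,:,::-1])
```

```text
tcp [0.4567 0.0341 0.2159] rot [-1.7998e+02  2.0000e-02 -8.0060e+01] units [-0.033  0.148  0.649] roll -0.0002 t 10.25
```

View pics/w2.png

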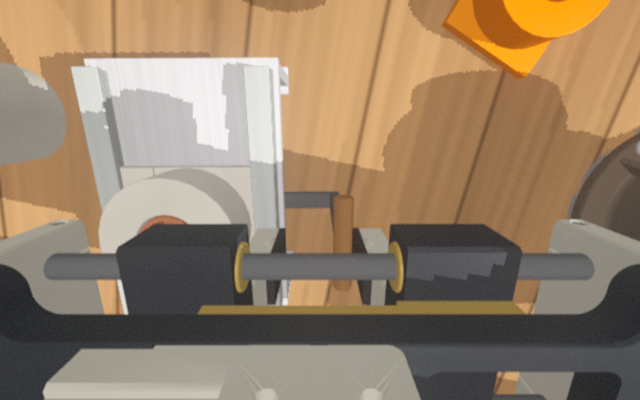

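Wrist view: the bar runs vertically at column about 342, its near end at (343,197), between the fingers (265 and 372). The mould is home and clear at left.

Run:
```python
from h import *
m=camera_model("wrist")
for uv in((343,197),(342,225),(341,285)):print(ray(m,uv,.148).round(4))
im=capture("wrist")
top=cv2.imread("pics/t2.png");print(top.shape)
go(.4385,.035,.138,-80)
```

```text
[0.4407 0.0178 0.148 ]
[0.437  0.0407 0.148 ]
[0.4274 0.0943 0.148 ]
(575, 650, 3)
tcp [0.458  0.0339 0.2158] rot [180.    -0.   -80.12] units [-0.037  0.158  0.648] roll -0.0003 t 10.35
```

View pics/t2.png

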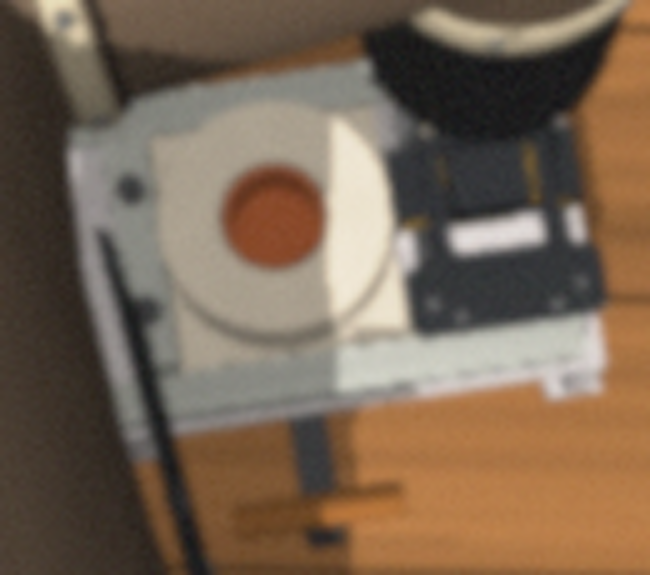

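The mould's foot touches the stop (crop edge about (165,250)), and its cup is at (274,216). Both bar measurements agree, so I'll descend and grip.

>>> drive_tool:
  increments:
    - [[-0.1,-0.04,0.16,0,0],[-0.1,-0.04,0.16,0.2,0],[-0.1,-0.04,0.16,0.4,0],[-0.1,-0.04,0.16,0.65,0],[-0.1,-0.04,0.16,0.65,0]]

```text
time_s: 10.98
tcp_pos: [0.4359, 0.0342, 0.1361]
eef_rot: [179.7, -0.1, -80.2]
contact_force: [0.5, -0.6, 0.3]
gripper_width: 0.0393
gripper_force: 0.0
```

>>> drive_tool:
  increments:
    - [[-1,0,0,0,0],[-1,0,0,0,0],[-1,0,0,0,0],[-1,0,0,0,0]]
  squeeze: 40

```text
time_s: 11.48
tcp_pos: [0.4369, 0.0351, 0.1382]
eef_rot: [180.0, 0.0, -80.2]
contact_force: [-5.0, 1.4, 1.8]
gripper_width: 0.0153
gripper_force: 40.0
```

Run:
```python
from h import *
t=ray(camera_model("top"),(262+274/5-.4,110+216/5-.4),.152);print("cup",t)
go(.438,.035,.191,-80)
```

```text
cup [0.57151688 0.08035271 0.152     ]
tcp [0.4369 0.0351 0.1382] rot [ 1.7996e+02  2.0000e-02 -8.0170e+01] units [ 0.002 -0.009 -0.44 ] roll -0.0005 t 11.47
```

>>> drive_tool:
  increments:
    - [[-1,0,0,-0.02,0],[-1,0,0,-0.04,0],[-1,0,0,-0.06,0],[-1,0,0,-0.08,0],[-1,0,0,-0.1,0]]

```text
time_s: 12.1
tcp_pos: [0.437, 0.035, 0.1498]
eef_rot: [179.9, 0.0, -80.2]
contact_force: [-4.5, 3.3, -6.7]
gripper_width: 0.0148
gripper_force: 40.0
```

>>> drive_tool:
  increments:
    - [[-1,0,0,-0.012,0],[-1,0,0,-0.024,0],[-1,0,0,-0.036,0],[-1,0,0,-0.048,0],[-1,0,0,-0.06,0]]

```text
time_s: 12.72
tcp_pos: [0.437, 0.0351, 0.1569]
eef_rot: [179.9, 0.0, -80.2]
contact_force: [-1.4, 2.7, -15.4]
gripper_width: 0.0146
gripper_force: 40.0
```

>>> drive_tool:
  increments:
    - [[-1,0,0,-0.012,0],[-1,0,0,-0.024,0],[-1,0,0,-0.036,0],[-1,0,0,-0.048,0],[-1,0,0,-0.06,0]]

```text
time_s: 13.35
tcp_pos: [0.437, 0.0351, 0.1641]
eef_rot: [179.9, 0.0, -80.2]
contact_force: [-3.9, 3.8, -15.9]
gripper_width: 0.0146
gripper_force: 40.0
```

>>> drive_tool:
  increments:
    - [[-1,0,0,-0.015,0],[-1,0,0,-0.03,0],[-1,0,0,-0.045,0],[-1,0,0,-0.06,0],[-1,0,0,-0.075,0]]

```text
time_s: 13.98
tcp_pos: [0.437, 0.035, 0.1731]
eef_rot: [179.9, 0.0, -80.2]
contact_force: [-3.9, 3.6, -14.4]
gripper_width: 0.0148
gripper_force: 40.0
```

>>> drive_tool:
  increments:
    - [[-1,0,0,-0.015,0],[-1,0,0,-0.03,0],[-1,0,0,-0.045,0],[-1,0,0,-0.06,0],[-1,0,0,-0.075,0]]

```text
time_s: 14.6
tcp_pos: [0.437, 0.035, 0.1828]
eef_rot: [180.0, 0.0, -80.2]
contact_force: [-7.5, 4.0, -8.4]
gripper_width: 0.0154
gripper_force: 40.0
```

>>> drive_tool:
  increments:
    - [[-1,0,0,-0.015,0],[-1,0,0,-0.03,0],[-1,0,0,-0.045,0],[-1,0,0,-0.06,0],[-1,0,0,-0.075,0]]

```text
time_s: 15.22
tcp_pos: [0.437, 0.035, 0.1918]
eef_rot: [180.0, 0.0, -80.2]
contact_force: [-7.5, 5.1, -7.8]
gripper_width: 0.015
gripper_force: 40.0
```

>>> drive_tool:
  increments:
    - [[-0.1,0,0,0,0],[-0.1,0,0,0,0],[-0.1,0,0,0,0],[-0.1,0,0,-0.3,0],[-0.1,0,0,-0.6,0]]

```text
time_s: 15.85
tcp_pos: [0.4381, 0.0349, 0.2648]
eef_rot: [-180.0, -0.0, -80.1]
contact_force: [1.8, -0.3, 0.7]
gripper_width: 0.0394
gripper_force: 0.0
```

>>> drive_tool:
  increments:
    - [[1,0,0,0,-0.028],[1,0,0,0,-0.056],[1,0,0,0,-0.084],[1,0,0,0,-0.112],[1,0,0,0,-0.14]]

```text
time_s: 16.48
tcp_pos: [0.4383, 0.0351, 0.2641]
eef_rot: [-179.9, -0.1, -29.4]
contact_force: [0.8, -0.2, 0.9]
gripper_width: 0.0834
gripper_force: 0.0
```

>>> drive_tool:
  increments:
    - [[1,0,0,0,-0.028],[1,0,0,0,-0.056],[1,0,0,0,-0.082],[1,0,0,0,-0.082]]

```text
time_s: 16.98
tcp_pos: [0.4381, 0.0351, 0.2639]
eef_rot: [-180.0, -0.1, -0.3]
contact_force: [-0.0, -0.7, 0.6]
gripper_width: 0.0875
gripper_force: 0.0
```

Run:
```python
from h import *
go(.5715,.080,.25,0)
for n in("top","side"):cv2.imwrite(f"pics/{n}3.png",capture(n)[:,:,::-1])
a=cv2.imread("pics/top3.png")[110:225,262:392];b=cv2.imread("pics/side3.png")[140:255,240:370]
cv2.imwrite("pics/c3.png",cv2.resize(np.hstack([a,b]),None,fx=3,fy=3,interpolation=cv2.INTER_CUBIC))
```

```text
tcp [0.4381 0.0351 0.2639] rot [-1.8e+02 -8.0e-02 -2.9e-01] units [ 1.11  -0.38   0.116] roll -0.0008 t 16.98
```

View pics/c3.png

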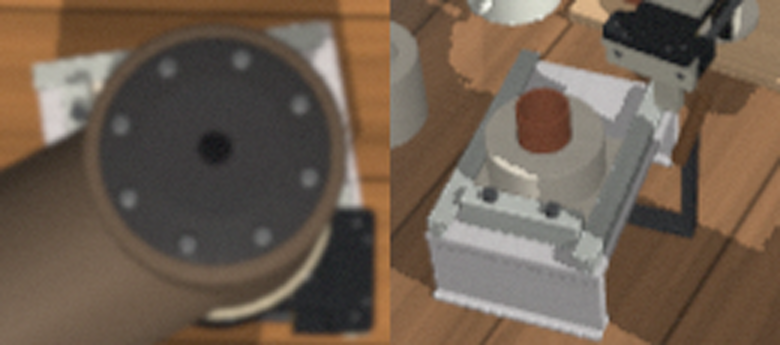

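Side crop: the cup stands proud of the mould at (543,100), upright, and the bar stays raised. I'll check the cup's position by side ray and move above it.

>>> drive_tool:
  increments:
    - [[1,0.4,-0.15,0,0],[1,0.8,-0.3,0,0],[1,1,-0.38,0,0],[1,1,-0.38,0,0]]

```text
time_s: 17.58
tcp_pos: [0.5591, 0.0807, 0.2623]
eef_rot: [179.9, 0.1, -0.4]
contact_force: [-0.1, -0.4, -0.2]
gripper_width: 0.0874
gripper_force: 0.0
```

Run:
```python
from h import *
print(ray(camera_model("side"),(240+(543-390)/3,140+100/3),.1845).round(4))
go(.5715,.080,.168,0)
m=camera_model("wrist");im=capture("wrist");cv2.imwrite("pics/w3.png",im[:,:,::-1])
```

```text
[0.5767 0.0715 0.1845]
tcp [0.5591 0.0807 0.2623] rot [ 1.7994e+02  8.0000e-02 -4.0000e-01] units [0.103 0.005 0.786] roll -0.0011 t 17.57
```

View pics/w3.png

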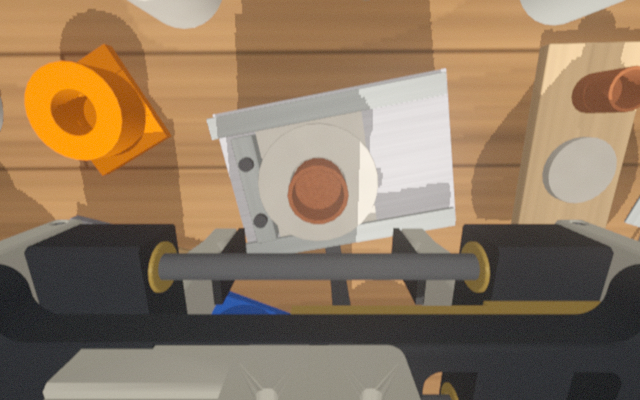

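The wrist view shows the cup rim centred at about (318,191).

Run:
```python
from h import *
m=camera_model("wrist")
h=cv2.cvtColor(cv2.imread("pics/w3.png"),cv2.COLOR_BGR2HSV)
k=((h[...,0]<14)&(h[...,1]>110)).astype(np.uint8);k[:,:270]=0;k[:,370:]=0;k[:140]=0;k[235:]=0
n,l,s,c=cv2.connectedComponentsWithStats(k);i=1+s[1:,4].argmax();print(s[i],c[i])
for uv in ((318,189),c[i]): print(ray(m,uv,.1845).round(4))
a=ray(m,(s[i][0],190),.1845);b=ray(m,(s[i][0]+s[i][2],190),.1845);print(a,b)
print("disc",ray(m,(581,170),.03).round(4))
```

```text
[ 288  159   60   64 2914] [317.26424159 191.47357584]
[0.5748 0.0807 0.1845]
[0.5727 0.0813 0.1845]
[0.57413216 0.10499749 0.1845    ] [0.57376301 0.05632099 0.1845    ]
disc [ 0.5609 -0.2723  0.03  ]
```

>>> drive_tool:
  increments:
    - [[1,0.12,0,0,0],[1,0.12,0,0.2,0],[1,0.12,0,0.4,0],[1,0.12,0,0.6,0],[1,0.12,0,0.78,0]]

```text
time_s: 18.25
tcp_pos: [0.5722, 0.0799, 0.1695]
eef_rot: [-180.0, -0.0, -0.3]
contact_force: [0.2, -1.0, 0.0]
gripper_width: 0.0877
gripper_force: 0.0
```

>>> drive_tool:
  increments:
    - [[0.3,0,0,0,0],[0.3,0,0,0,0],[0,0,0,0,0],[0,0,0,0,0],[-0.2,0,0,0,0]]
  squeeze: 12

```text
time_s: 18.88
tcp_pos: [0.5726, 0.0804, 0.1704]
eef_rot: [-180.0, -0.1, -0.2]
contact_force: [-0.5, 1.3, 2.2]
gripper_width: 0.0498
gripper_force: 12.0
```

>>> drive_tool:
  increments:
    - [[-0.2,0,0,0,0],[-0.2,0,0,0,0]]

```text
time_s: 19.12
tcp_pos: [0.5725, 0.0804, 0.17]
eef_rot: [-180.0, -0.0, -0.2]
contact_force: [0.9, 1.3, 1.7]
gripper_width: 0.0499
gripper_force: 12.0
```

>>> drive_tool:
  increments:
    - [[-0.2,0,0,-0.06,0],[-0.2,0,0,-0.12,0],[-0.2,0,0,-0.25,0],[-0.2,0,0,-0.4,0],[-0.2,0,0,-0.55,0]]

```text
time_s: 19.75
tcp_pos: [0.5721, 0.0799, 0.2373]
eef_rot: [180.0, -0.0, -0.2]
contact_force: [-0.2, 0.3, -1.2]
gripper_width: 0.0497
gripper_force: 12.0
```

>>> drive_tool:
  increments:
    - [[-0.2,0,0.2,0,0],[-0.2,0,0.45,0,0],[-0.2,0,0.7,0,0],[-0.2,0,0.9,0,0],[-0.2,0,1,0,0]]

```text
time_s: 20.38
tcp_pos: [0.5715, -0.041, 0.2367]
eef_rot: [180.0, -0.0, -0.3]
contact_force: [0.0, 0.5, -0.6]
gripper_width: 0.0498
gripper_force: 12.0
```

>>> drive_tool:
  increments:
    - [[-0.2,0,0.2,0,0],[-0.2,0,0.45,0,0],[-0.2,0,0.7,0,0],[-0.2,0,0.9,0,0],[-0.2,0,1,0,0]]

```text
time_s: 21.0
tcp_pos: [0.5712, -0.1606, 0.2361]
eef_rot: [180.0, -0.0, -0.3]
contact_force: [-0.2, 0.8, -1.1]
gripper_width: 0.0499
gripper_force: 12.0
```

Run:
```python
from h import *
go(.561,-.2745,.15,0);print(r.get_state()["gripper_width"])
m=camera_model("wrist");im=capture("wrist");cv2.imwrite("pics/w4.png",im[:,:,::-1])
h=cv2.cvtColor(im,cv2.COLOR_RGB2HSV)
np.savez("w4",**{k:np.array(v) for k,v in m.items()})
```

```text
tcp [ 0.5712 -0.1606  0.2361] rot [180.    -0.    -0.28] units [-0.08   0.949  0.718] roll -0.0008 t 21.0
0.04989619265219349
```

View pics/w4.png

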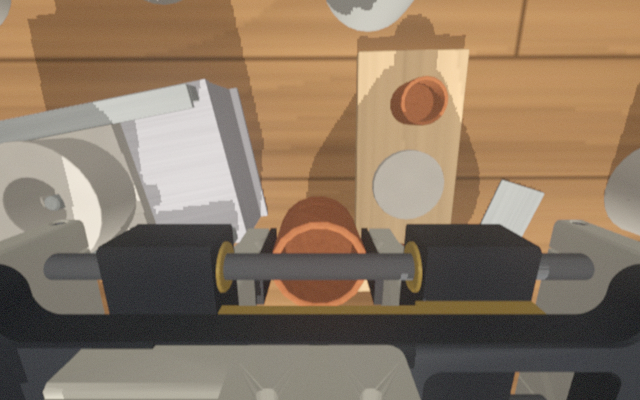

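Wrist view: cup held at (319,265), rod tip visible up in the mould at (53,200), disc centre about (409,185), extents 373–444 × 150–219. No pictures left, so I'll check by numbers from here.

Run:
```python
from h import *
m=dict(np.load("w4.npz"))
h=cv2.cvtColor(cv2.imread("pics/w4.png"),cv2.COLOR_BGR2HSV)
k=np.zeros(h.shape[:2],np.uint8);k[140:225,365:455]=h[140:225,365:455,1]<55
n,l,s,c=cv2.connectedComponentsWithStats(k);i=1+s[1:,4].argmax();print(s[i],c[i],ray(m,c[i],.03).round(4),ray(m,(408.5,184.7),.03).round(4))
x,y,w,hh=s[i][:4];print(ray(m,(x,c[i][1]),.03),ray(m,(x+w,c[i][1]),.03))
```

```text
[ 373  150   71   69 3867] [407.85337471 183.95009051] [ 0.5631 -0.2735  0.03  ] [ 0.5621 -0.2744  0.03  ]
[ 0.56331437 -0.2293489   0.03      ] [ 0.56279573 -0.31924814  0.03      ]
```

>>> drive_tool:
  increments:
    - [[-0.2,-0.02,0.3,0,0],[-0.2,-0.04,0.6,0,0],[-0.2,-0.08,0.85,0,0],[-0.2,-0.08,0.948,0,0],[-0.2,-0.08,0.948,0,0]]

```text
time_s: 21.68
tcp_pos: [0.5613, -0.2734, 0.2357]
eef_rot: [-180.0, 0.0, -0.3]
contact_force: [-0.3, 0.4, -1.2]
gripper_width: 0.0497
gripper_force: 12.0
```

>>> drive_tool:
  increments:
    - [[-0.2,0,0,0.3,0],[-0.2,0,0,0.6,0],[-0.2,0,0,0.85,0],[-0.2,0,0,1,0],[-0.2,0,0,1,0]]

```text
time_s: 22.3
tcp_pos: [0.5608, -0.2727, 0.1148]
eef_rot: [-180.0, 0.1, -0.2]
contact_force: [0.1, -0.3, 0.3]
gripper_width: 0.0501
gripper_force: 12.0
```

>>> drive_tool:
  increments:
    - [[-0.2,0,0,0.1,0],[-0.2,0,0,0.2,0],[-0.2,0,0,0.3,0],[-0.2,0,0,0.36,0],[-0.2,0,0,0.36,0]]

```text
time_s: 22.92
tcp_pos: [0.5607, -0.2735, 0.0718]
eef_rot: [-180.0, 0.1, -0.2]
contact_force: [-0.0, 0.6, -0.4]
gripper_width: 0.05
gripper_force: 12.0
```

```bash
python3 -c "
from h import *
go(.561,-.2743,.0645,0)"
```

```text
tcp [ 0.5607 -0.2735  0.0718] rot [-1.7999e+02  7.0000e-02 -2.4000e-01] units [0.002 0.006 0.061] roll -0.0007 t 22.93
```

>>> drive_tool:
  increments:
    - [[-0.2,0,0,0.008,0],[-0.2,0,0,0.016,0],[-0.2,0,0,0.024,0],[-0.2,0,0,0.032,0],[-0.2,0,0,0.04,0]]

```text
time_s: 23.55
tcp_pos: [0.5612, -0.2735, 0.0678]
eef_rot: [180.0, -0.0, -0.2]
contact_force: [-0.1, 0.4, -0.9]
gripper_width: 0.0499
gripper_force: 12.0
```

>>> drive_tool:
  increments:
    - [[-0.2,0,0,0.006,0],[-0.2,0,0,0.012,0],[-0.2,0,0,0.018,0]]

```text
time_s: 23.92
tcp_pos: [0.5611, -0.2735, 0.0655]
eef_rot: [-180.0, 0.0, -0.2]
contact_force: [-0.2, -0.4, -1.4]
gripper_width: 0.0494
gripper_force: 12.0
```

>>> drive_tool:
  increments:
    - [[-0.2,0,0,0.006,0],[-0.2,0,0,0.012,0]]

```text
time_s: 24.18
tcp_pos: [0.5612, -0.2735, 0.0641]
eef_rot: [-180.0, -0.0, -0.2]
contact_force: [0.5, 0.2, -1.0]
gripper_width: 0.0498
gripper_force: 12.0
```

>>> drive_tool:
  increments:
    - [[-0.2,0,0,0.006,0],[-0.2,0,0,0.012,0]]

```text
time_s: 24.42
tcp_pos: [0.5613, -0.2735, 0.0633]
eef_rot: [180.0, -0.0, -0.2]
contact_force: [-2.7, 3.2, 8.0]
gripper_width: 0.0499
gripper_force: 12.0
```

The cup is down, with 8 N of contact. Releasing and rising.

>>> drive_tool:
  increments:
    - [[0.6,0,0,0,0],[0.6,0,0,0,0],[0.8,0,0,0,0],[0.8,0,0,0,0]]

```text
time_s: 24.92
tcp_pos: [0.5612, -0.2735, 0.0627]
eef_rot: [-180.0, 0.0, -0.2]
contact_force: [1.3, -0.5, -0.6]
gripper_width: 0.0784
gripper_force: 0.0
```

>>> drive_tool:
  increments:
    - [[0.8,0,0,-0.15,0],[0.8,0,0,-0.35,0],[0.8,0,0,-0.6,0],[0.8,0,0,-1,0],[0.8,0,0,-1,0]]

```text
time_s: 25.55
tcp_pos: [0.5637, -0.2744, 0.1888]
eef_rot: [179.9, -0.5, -0.2]
contact_force: [0.3, 0.3, -0.0]
gripper_width: 0.079
gripper_force: 0.0
```

>>> drive_tool:
  increments:
    - [[0.8,-0.3,0,-0.2,0],[0.8,-0.6,0,-0.2,0],[0.8,-0.8,0,-0.2,0],[0.8,-0.8,0,-0.2,0]]

```text
time_s: 26.05
tcp_pos: [0.4638, -0.2732, 0.2079]
eef_rot: [180.0, -0.1, -0.3]
contact_force: [0.3, 0.5, -0.4]
gripper_width: 0.0791
gripper_force: 0.0
```

Run:
```python
from h import *
m=camera_model("wrist");im=capture("wrist");cv2.imwrite("pics/w5.png",im[:,:,::-1])
h=cv2.cvtColor(im,cv2.COLOR_RGB2HSV)
k=((h[...,0]<9)&(h[...,1]>120)).astype(np.uint8)
n,l,s,c=cv2.connectedComponentsWithStats(k)
for i in range(1,n):
    if s[i][4]>300: print(s[i],c[i].round(1),"@rim .08",ray(m,c[i],.08).round(3),"@.068",ray(m,c[i],.068).round(3))
s=r.get_state();print(s["tcp_pos"],s["time_s"],s["contact_force"])
```

```text
[ 0.46491781 -0.27328718  0.20783224] 26.1 [ 0.12947791  0.29234535 -0.26548043]
```

Run:
```python
from h import *
m=camera_model("wrist");h=cv2.cvtColor(cv2.imread("pics/w5.png"),cv2.COLOR_BGR2HSV)
k=((h[...,0]<14)&(h[...,1]>120)).astype(np.uint8)
k=cv2.morphologyEx(k,cv2.MORPH_OPEN,np.ones((7,7)))
n,l,s,c=cv2.connectedComponentsWithStats(k)
for i in range(1,n):
    if s[i][4]>300:
        x,y,w,hh=s[i][:4]
        print(s[i],c[i].round(1),"@.08",ray(m,c[i],.08).round(3),"edges",ray(m,(x,y+hh*.7),.08).round(3),ray(m,(x+w,y+hh*.7),.08).round(3),"bottom(rim near)",ray(m,(c[i][0],y+hh),.08).round(3))
```

```text
[296   0  42  19 606] [316.2   7.4] @.08 [ 0.628 -0.272  0.08 ] edges [ 0.623 -0.255  0.08 ] [ 0.623 -0.291  0.08 ] bottom(rim near) [ 0.619 -0.272  0.08 ]
[ 292   64   52   55 2284] [317.7  91. ] @.08 [ 0.561 -0.273  0.08 ] edges [ 0.551 -0.249  0.08 ] [ 0.551 -0.297  0.08 ] bottom(rim near) [ 0.537 -0.273  0.08 ]
[ 296  172   45   50 1829] [317.7 197. ] @.08 [ 0.462 -0.272  0.08 ] edges [ 0.451 -0.25   0.08 ] [ 0.451 -0.296  0.08 ] bottom(rim near) [ 0.435 -0.272  0.08 ]
```

```bash
python3 -c "
from plant import job
print(job.close_job())"
```

```text
the job is handed in; nothing more can be done
None
```

The job is handed in: the mould is home against the stop, the rod was left up about 53 mm, and the freed cup stands upright within about 2 mm of the disc's centre, with the two finished cups not touched.

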